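# Put the pastry cutters away in their tins

## Robot

A 6-joint arm with a two-finger parallel gripper is mounted at the origin on the work surface. World frame = base frame: x ahead of the robot, y to its left, z up, the work surface at z = 0. Lengths are in m, angles in rad, forces in N, time in s.
With the tool pointing down it reaches from about 0.275 to 1 m from the base axis. Payload 8.4 kg.
Tool frame: the origin (TCP) lies on the centre line of the jaws, within the pads' length; the fingertips stand 17 mm ahead of it and the grasp point (between the pads) lies 2 mm behind it (bot.tcp_to_tips is the z of the fingertips in the tool frame, in m); z points along the fingers, y is the line along which they close (so a half turn about z gives the same grasp; the last joint's range is limited). The gripper opens to 85 mm and grips with 20 to 120 N. Pads are 22 mm wide; open, the fingers measure 114 mm over their backs; the gripper's body (76 mm by 85 mm) begins 54 mm behind the grasp point. The pads swing forward as they close: fully open they stand 13 mm farther back than shut.
Start: joints at [1.284, 0.353, 1.633, -0, 1.155, -0.002], TCP at [0.176, 0.6, 0.248] pointing down, gripper open.
Joint ranges: [-2.63, 2.63], [-0.92, 2.1], [0.06, 2.66], [-1.3, 4.44], [0, 2.69], [-3.02, 3.02]. Speed limits (rad/s): [2.22, 2.22, 2.79, 3.14, 3.14, 3.14].

## Interface

Orientations are given as a unit quaternion [x, y, z, w].
In Python, from workcell import bot, hand, kinematics, get_obs, vision, hand_in gives the robot as it stands. The module is installed in compiled form; this text tells all that it offers. Calls block until the motion is done:
- bot.reach(position, orientation): joint-space move of the TCP to a pose.
- bot.servo_line(position, ori=None, velocity=0.15): straight line of the TCP; ori=None keeps the orientation; velocity is the mean speed in m/s.
- bot.goto_joints(angles): joint-space move.
- hand.move_gripper(opening, strength=None): finger opening in m; strength is the grip in N (None keeps the last); returns when the fingers have stopped.
- bot.dwell(seconds).
- kinematics.solve_ik(position, orientation): joint angles nearest the present ones, or None.
- get_obs(): the state.
- vision.read_camera(name): name is "scene" or "top" or "wrist"; returns a dict with "frame" (420x560x3 uint8, red, green, blue), "intrinsics" (3x3 intrinsics, pixels), "view" (4x4, takes a point from world to camera coordinates). Camera axes: x right, y down, z forward; pixel columns grow to the right and rows downward; lengths in m; the calibration is good to about 2 mm. A picture is of the moment at which its call begins. There is no depth.
A pose or a line that the arm cannot do raises bot.IKError and nothing moves.
- hand_in(): hands the job in; it is judged then, once.
The state is a dict: "time_s": time; "joint_pos": joint angles; "joint_vel": joint speeds; "joint_efforts": joint torques, N m; "position": TCP position; "orientation": TCP orientation; "wrist_force": force on the tool from outside, world axes, zero at the start; "ft_torque": the same for the moment, N m; "gripper_width": finger opening in m; "grip_force": force on a finger pad.
Only numpy, scipy, OpenCV 4.12 (cv2) and the standard library are available. Lean on these libraries where they do the work, as an engineer would, in place of code of your own. Each camera call takes 0.05 s, during which the arm holds its last target. There are 200 camera calls.

## Task

Put the pastry cutters away, nested in their tins: the three round ones in the round tin, the two square ones in the square tin. In each tin stand the smallest in the middle first, then set each next larger cutter over it, until every cutter stands flat on the tin's floor, bars up. Leave the brownie cups and the jar where they are.

Things in the scene. Friction and masses are not known exactly. Their poses are not given: they have to be found in the camera images.
- round_small: Loose steel pastry cutter, the smallest round one, 50 mm outer diameter, about 60 g: wall 25 mm high, 2.5 mm thick, open below and above. A straight black grip bar spans it along its x axis, 50 mm long, 12 mm wide (y), 12 mm high, top 42 mm above the lower edge, free underneath; 12 mm wide flat uprights join its ends to the wall. Origin: centre of the lower edge; z up. Any yaw.
- round_medium: Loose steel pastry cutter, the middle round one, 76 mm outer diameter (71 mm inside), about 100 g: wall 25 mm high, 2.5 mm thick, open below and above. A straight black grip bar spans it along its x axis, 76 mm long, 12 mm wide (y), 12 mm high, top 60 mm above the lower edge, free underneath; 12 mm wide flat uprights join its ends to the wall. Origin: centre of the lower edge; z up. Any yaw.
- round_large: Loose steel pastry cutter, the largest round one, 102 mm outer diameter (97 mm inside), about 150 g: wall 25 mm high, 2.5 mm thick, open below and above. A straight black grip bar spans it along its x axis, 102 mm long, 12 mm wide (y), 12 mm high, top 80 mm above the lower edge, free underneath; 12 mm wide flat uprights join its ends to the wall. Origin: centre of the lower edge; z up. Any yaw.
- square_small: Loose steel pastry cutter, the smaller square one, 46 mm outer side, sides parallel to its x and y axes, about 60 g: wall 25 mm high, 2.5 mm thick, open below and above. A straight black grip bar spans it along its x axis, 46 mm long, 12 mm wide (y), 12 mm high, top 42 mm above the lower edge, free underneath; 12 mm wide flat uprights join its ends to the wall. Origin: centre of the lower edge; z up. Any yaw.
- square_large: Loose steel pastry cutter, the larger square one, 74 mm outer side (69 mm inside), sides parallel to its x and y axes, about 110 g: wall 25 mm high, 2.5 mm thick, open below and above. A straight black grip bar spans it along its x axis, 74 mm long, 12 mm wide (y), 12 mm high, top 60 mm above the lower edge, free underneath; 12 mm wide flat uprights join its ends to the wall. Origin: centre of the lower edge; z up. Any yaw.
- round_tin: Round shallow aluminium tin, fixed to the table, empty at the start: 128 mm outer and 124 mm inner diameter, 14 mm high, floor 3 mm thick. Origin: centre of its underside, on the table.
- square_tin: Square shallow aluminium tin, fixed to the table, empty at the start: 102 mm outer and 96 mm inner side, parallel to its x and y axes, 14 mm high, floor 3 mm thick. Origin: centre of its underside, on the table. The larger square cutter fits in only if turned square with it to about 15 degrees.
- brownie_a: Bystander: dark chocolate brownie cup, 62 mm across, 64 mm high, loose, beyond the work. Origin: centre of its underside.
- brownie_b: Bystander: second brownie cup, same shape and size, loose, on the left. Origin: centre of its underside.
- jar: Bystander: amber glass jar with metal cap, 56 mm across, 85 mm high, loose, beyond the work. Origin: centre of its underside.

How it is judged:
By the outcome, as a careful person would: the job done as asked, in the order asked, and still so for the second after the job is handed in, with the robot touching nothing.
It also fails if it takes over 141 s, if anything falls off the work surface, if the arm or the gripper's body presses on something with over 40 N, if the wrist force passes 120 N, or if a joint passes its speed limit or range.

## Working session

There is one attempt and no reset: what is moved stays moved. The work goes in short steps, each a Python script; the robot and the scene stay as the last script left them, time stands still between calls to the robot, and variables do not carry over. Pictures are saved under pics/ and viewed, at most 14 in all, crops included, and the job is handed in when it is done.

```bash
mkdir -p pics; ls
python3 - <<'E'
from workcell import *
import cv2
for n in("top","scene"):
    r=vision.read_camera(n); cv2.imwrite(f"pics/{n}0.png",r["frame"][:,:,::-1]); print(n,r["intrinsics"].round(1).tolist(),r["view"].round(3).tolist())
print(get_obs())
E
```

```text
pics
top [[532.1, 0.0, 277.8], [0.0, 532.1, 208.2], [0.0, 0.0, 1.0]] [[-0.026, -0.999, -0.025, 0.101], [-0.997, 0.028, -0.076, 0.602], [0.077, 0.023, -0.997, 1.189], [0.0, 0.0, 0.0, 1.0]]
scene [[535.2, 0.0, 278.5], [0.0, 535.2, 209.1], [0.0, 0.0, 1.0]] [[0.855, 0.518, 0.016, -0.544], [0.407, -0.653, -0.639, -0.181], [-0.32, 0.553, -0.769, 1.55], [0.0, 0.0, 0.0, 1.0]]
{'time_s': 0.1, 'joint_pos': array([ 1.28358598e+00,  3.53575167e-01,  1.63406518e+00,  3.38319724e-05,
        1.15523225e+00, -2.35715574e-03]), 'joint_vel': array([-0.00050176, -0.00011441, -0.00217645, -0.00029291,  0.00070518,
       -0.00013476]), 'joint_efforts': array([ 1.02550664e-03, -6.06359410e+01, -3.42817497e+01,  1.02552156e-04,
        4.02367717e-03, -5.45880960e-05]), 'position': array([0.17548108, 0.59942216, 0.24763676]), 'orientation': array([ 1.41952294e-01,  9.89873293e-01, -6.31042380e-04, -1.07643950e-04]), 'wrist_force': array([-0.1076834 , -0.42732905,  0.27182106]), 'ft_torque': array([ 0.0073269 , -0.0294482 ,  0.05490745]), 'grip_force': 0.0, 'gripper_width': 0.08548845840317819}
```

View pics/top0.png

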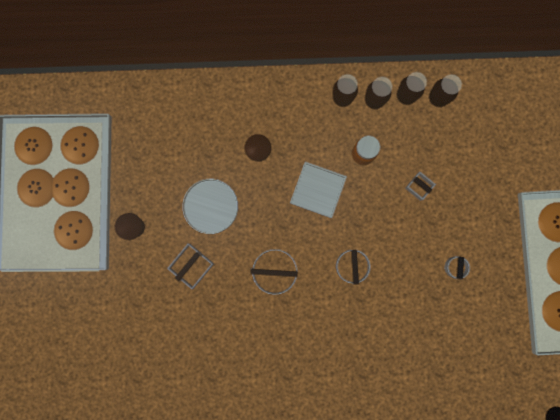

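View pics/scene0.png

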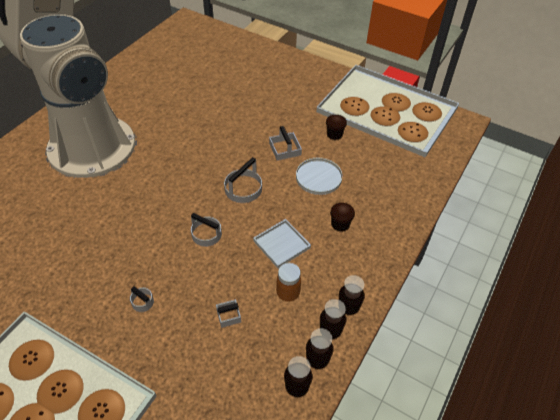

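```bash
cat > h.py <<'E'
from workcell import *
import cv2, numpy as np
from scipy.spatial.transform import Rotation as R
def ray(cam,uv,z):
    K,V=cam["intrinsics"],cam["view"]; Rm,t=V[:3,:3],V[:3,3]
    c=-Rm.T@t; d=Rm.T@np.linalg.solve(K,[uv[0],uv[1],1.]); return (c+d*(z-c[2])/d[2])
def blob(mask,near,minarea=15,rad=25):
    cs,_=cv2.findContours(mask.astype(np.uint8),cv2.RETR_EXTERNAL,cv2.CHAIN_APPROX_NONE)
    cs=[c for c in cs if cv2.contourArea(c)>=minarea and np.linalg.norm(c.mean(axis=(0,1))-near)<rad]
    return max(cs,key=cv2.contourArea) if cs else None
def oriented(cam,c,z):   # min-area rectangle of a contour, on plane z: centre, yaw of long side, sides
    p=np.array([ray(cam,q[0],z)[:2] for q in c],np.float32)*1000
    (x,y),(w,h),a=cv2.minAreaRect(p); a=np.radians(a)
    if w<h: w,h,a=h,w,a+np.pi/2
    return np.array([x,y])/1000,(a+np.pi/2)%np.pi-np.pi/2,(round(w,1),round(h,1))
TOP=dict(round_small=.042,round_medium=.060,round_large=.080,square_small=.042,square_large=.060)
PIX=dict(round_small=(457,267),round_medium=(354,267),round_large=(274,272),square_small=(421,186),square_large=(190,266))
def dark(im): return im.max(2)<48
E
python3 - <<'E'
from h import *
cam=vision.read_camera("top"); im=cam["frame"]
np.set_printoptions(precision=4,suppress=True)
print(bot.tcp_to_tips, "cam",-cam["view"][:3,:3].T@cam["view"][:3,3])
for n in PIX:
    c=blob(dark(im),PIX[n]); u=PIX[n]
    print(n, im[u[1],u[0]], None if c is None else oriented(cam,c,TOP[n]-.006))
i=im.astype(int); m=(i[:,:,2]>i[:,:,0])&(i.max(2)>100)
for n,u in dict(round_tin=(211,206),square_tin=(318,190)).items():
    print(n,im[u[1],u[0]]); c=blob(m,u,500)
    if c is not None: print(oriented(cam,c,.014), cv2.minEnclosingCircle(c), ray(cam,cv2.minEnclosingCircle(c)[0],.014))
E
```

```text
0.017 cam [0.5112 0.0568 1.2337]
round_small [64 47 31] (array([ 0.4606, -0.3171]), np.float64(-0.11825620346636878), (46.7, 11.7))
round_medium [42 36 32] (array([ 0.4691, -0.0821]), np.float64(0.03374505773342151), (72.2, 9.5))
round_large [49 41 36] (array([0.4594, 0.0627]), np.float64(1.4627193908050828), (30.0, 7.0))
square_small [43 35 29] (array([ 0.6477, -0.2423]), np.float64(0.8530583674729741), (41.7, 10.3))
square_large [58 47 36] None
round_tin [142 153 153]
(array([0.6151, 0.2397]), np.float64(-0.6644082250721128), (122.0, 121.6)) ((210.14852905273438, 206.04354858398438), 27.106950759887695) [0.615  0.2407 0.014 ]
square_tin [135 145 144]
(array([ 0.646 , -0.0087]), np.float64(-0.37576404032691), (100.0, 98.7)) ((318.0, 189.5), 29.753250122070312) [ 0.6461 -0.009   0.014 ]
```

```bash
cat >> h.py <<'E'
def dark(im):
    i=im.astype(int); return (i.max(2)<66)&(i[:,:,0]-i[:,:,2]<24)
def quat(psi): return (R.from_euler("z",psi)*R.from_euler("x",np.pi)).as_quat()
def best(pos,psis):   # (|q6|, psi) most comfortable for the last joint
    o=[]
    for p in psis:
        q=kinematics.solve_ik(list(pos),quat(p))
        if q is not None: o.append((abs(q[5]),p))
    return min(o)
def pick(n,xy,yaw,hz=.22):
    gz=TOP[n]+.002
    a,psi=best([*xy,gz],[yaw,yaw+np.pi,yaw-np.pi])
    hand.move_gripper(.045,30)
    bot.reach([*xy,gz+.06],quat(psi)); bot.servo_line([*xy,gz],velocity=.1)
    hand.move_gripper(0,30); o=get_obs(); w=o["gripper_width"]
    bot.servo_line([*xy,hz],velocity=.25); o=get_obs()
    print(n,"width",w,o["gripper_width"],"force",o["wrist_force"],"t",o["time_s"],"q6",a); return psi
def place(n,xy,psi,hz=.22):
    pz=TOP[n]+.002+.003
    bot.reach([*xy,hz],quat(psi)); bot.servo_line([*xy,pz+.03],velocity=.2); bot.servo_line([*xy,pz+.001],velocity=.05)
    bot.dwell(.2); print("down",get_obs()["position"],get_obs()["wrist_force"])
    hand.move_gripper(.035); bot.servo_line([*xy,hz],velocity=.2); print("t",get_obs()["time_s"])
E
python3 - <<'E'
from h import *
cam=vision.read_camera("top"); im=cam["frame"]
np.set_printoptions(precision=4,suppress=True)
for n in PIX:
    c=blob(dark(im),PIX[n])
    if c is None: print(n,None); continue
    p,y,s=oriented(cam,c,TOP[n]-.006); print(n,p,y,s,best([*p,TOP[n]+.002],[y,y+np.pi,y-np.pi]), best([.646,-.009,.06],[-.376,-.376+np.pi/2,-.376+np.pi,-.376-np.pi/2]))
E
```

```text
round_small [ 0.4604 -0.3169] -0.05279490492389449 (46.6, 13.2) (np.float64(1.0180805117722969), np.float64(-0.05279490492389449)) (np.float64(0.3597472545343532), 1.1947963267948967)
round_medium [ 0.4693 -0.082 ] 0.01300914973295475 (72.5, 11.1) (np.float64(1.3816065225665115), np.float64(0.01300914973295475)) (np.float64(0.3597472545343532), 1.1947963267948967)
round_large [0.4617 0.0964] 1.4956784061397945 (98.2, 10.7) (np.float64(0.27768131645076943), np.float64(1.4956784061397945)) (np.float64(0.3597472545343532), 1.1947963267948967)
square_small [ 0.6482 -0.242 ] 0.8256104976980723 (45.7, 11.6) (np.float64(0.38574412488227905), np.float64(0.8256104976980723)) (np.float64(0.3597472545343532), 1.1947963267948967)
square_large [0.4805 0.2881] -0.68711067467963 (73.5, 12.5) (np.float64(0.34633446925789135), np.float64(2.454481978910163)) (np.float64(0.3597472545343532), 1.1947963267948967)
```

```bash
python3 - <<'E'
from h import *
np.set_printoptions(precision=4,suppress=True)
pick("square_small",(.6482,-.242),.8256)
r=vision.read_camera("wrist"); cv2.imwrite("pics/w1.png",r["frame"][:,:,::-1])
place("square_small",(.646,-.009),-.376+np.pi/2)
r=vision.read_camera("wrist"); cv2.imwrite("pics/w2.png",r["frame"][:,:,::-1])
E
python3 -c "
import cv2,numpy as np
cv2.imwrite('pics/w12.png',cv2.resize(np.hstack([cv2.imread('pics/w1.png'),cv2.imread('pics/w2.png')]),(800,300)))"
```

```text
square_small width 0.011157870313225732 0.01075360794869604 force [ 0.9797  0.421  -1.3421] t 6.0667 q6 0.3857124810451942
down [ 0.6454 -0.0089  0.0478] [-3.1781 -0.6355  6.0625]
t 10.2083
```

View pics/w12.png

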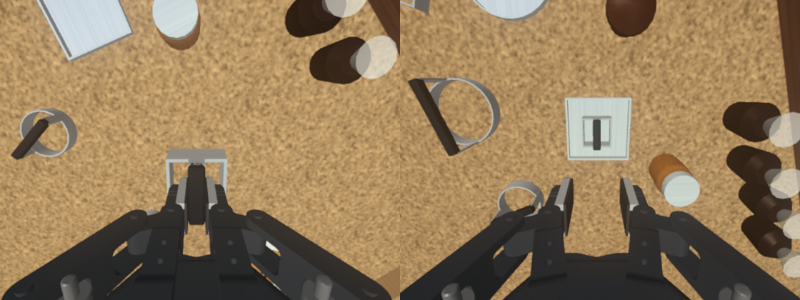

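Run:
```python
from h import *
np.set_printoptions(precision=4,suppress=True)
p=(.4604,-.3169); T=(.6150,.2402)
psi=pick("round_small",p,-.053)
place("round_small",T,psi+np.arctan2(T[1],T[0])-np.arctan2(p[1],p[0]))
bot.reach([.4805,.2881,.15],quat(2.454))
cam=vision.read_camera("top"); im=cam["frame"]; cv2.imwrite("pics/t2.png",im[:,:,::-1])
for n,z in(("round_small",.039),("square_small",.039)):
    c=blob(dark(im),(211,206) if "round" in n else (318,190)); print(n,None if c is None else oriented(cam,c,z))
```

```text
round_small width 0.011370594926912992 0.011042570837678282 force [-0.0661  0.3012 -0.8918] t 13.9167 q6 1.0182723615416442
down [0.6148 0.2402 0.0478] [-1.653  -1.5185  2.455 ]
t 19.1583
round_small (array([0.6138, 0.2407]), np.float64(0.8807423930575387), (49.2, 11.3))
square_small (array([ 0.6445, -0.0092]), np.float64(1.1960705198189538), (42.7, 10.4))
```

View pics/t2.png

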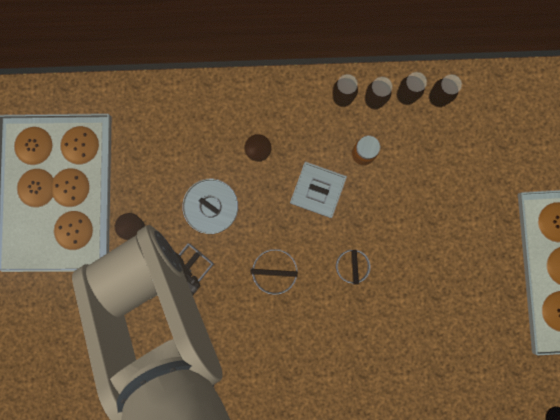

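Both small cutters stand centred in their tins, at pixels (210,206) and (318,189). Next come the larger square and medium round cutters.

Run:
```python
from h import *
np.set_printoptions(precision=4,suppress=True)
pick("square_large",(.4805,.2881),-.687)
place("square_large",(.646,-.009),-.376+np.pi/2)
p=(.4693,-.082); T=(.6150,.2402)
bot.reach([*p,.15],quat(.013))
cam=vision.read_camera("top"); im=cam["frame"]; cv2.imwrite("pics/t3.png",cv2.resize(im[140:260,150:390,::-1],(720,360)))
c=blob(dark(im),(318,190)); print(None if c is None else oriented(cam,c,.057))
```

```text
square_large width 0.011016230561037543 0.010907560895575819 force [-0.4532  0.5042 -1.7601] t 22.875 q6 0.3463603081732609
down [ 0.646  -0.009   0.0658] [ 0.284  -0.0009 -1.436 ]
t 27.1417
(array([ 0.6444, -0.008 ]), np.float64(1.1897092932391904), (70.1, 13.8))
```

View pics/t3.png

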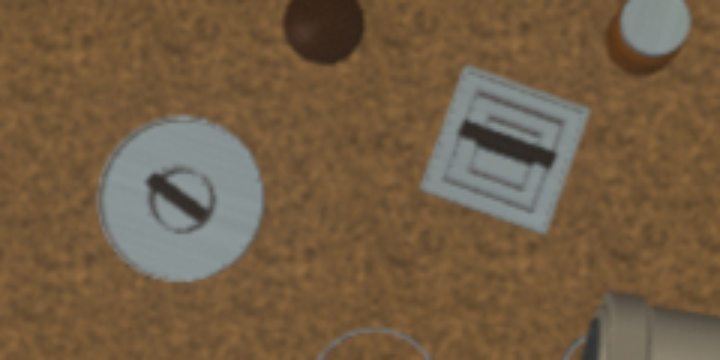

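The square cutters are nested concentrically and aligned with the tin, at crop pixel (507,145). Now the medium and large rounds.

Run:
```python
from h import *
np.set_printoptions(precision=4,suppress=True)
T=(.6148,.2404)
for n,p,y in(("round_medium",(.4693,-.082),.013),("round_large",(.4617,.0964),1.4957)):
    psi=pick(n,p,y)
    if get_obs()["gripper_width"]<.008: raise SystemExit("missed")
    place(n,T,psi+np.arctan2(T[1],T[0])-np.arctan2(p[1],p[0]))
    if n=="round_medium":
        bot.reach([.4617,.0964,.2],quat(1.4957)); r=vision.read_camera("top"); c=blob(dark(r["frame"]),(211,206)); print(None if c is None else oriented(r,c,.057))
bot.reach([.35,-.3,.3],quat(0))
a=vision.read_camera("top")["frame"][140:260,150:390,::-1]; b=vision.read_camera("scene")["frame"][120:280,210:380,::-1]
cv2.imwrite("pics/t4.png",np.vstack([cv2.resize(a,(600,300)),cv2.resize(b,(600,300))])); print(get_obs()["time_s"])
cv2.imwrite("pics/s4.png",cv2.resize(b,None,fx=3.5,fy=3.5,interpolation=cv2.INTER_CUBIC))
```

```text
round_medium width 0.010869006799883792 0.011195112553524636 force [-0.2503 -0.3021 -0.9352] t 30.5917 q6 1.381665727014977
down [0.6148 0.2404 0.0657] [-0.2988 -0.2561 -1.0127]
t 34.9
(array([0.6141, 0.2387]), np.float64(0.6877233348884024), (77.0, 18.5))
round_large width 0.011182946222825578 0.011280559833673516 force [-0.1595  0.0077 -1.9242] t 38.4167 q6 0.27775249963927084
down [0.6148 0.2404 0.0857] [ 0.2516 -0.5434 -0.902 ]
t 42.05
44.325
```

View pics/t4.png

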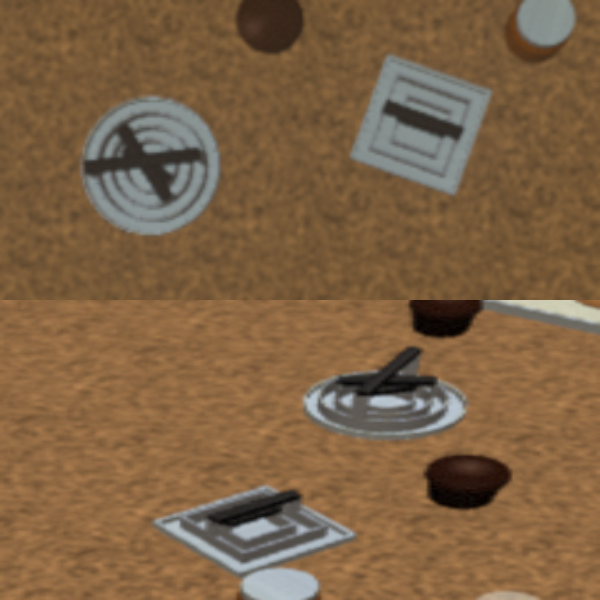

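View pics/s4.png

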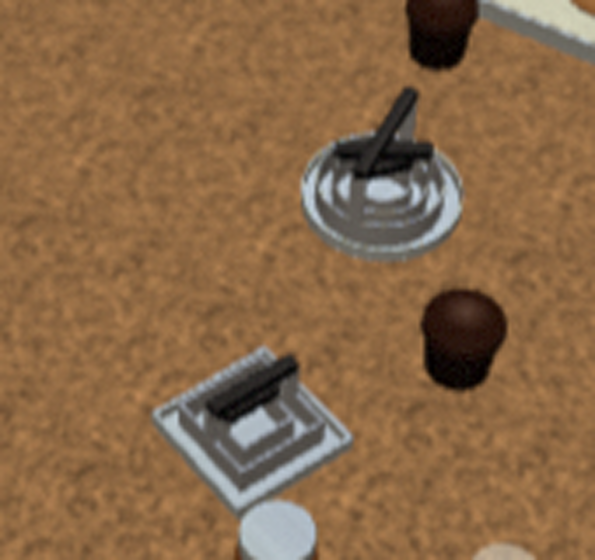

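Both pictures show all five cutters nested concentrically and flat: the rounds at about (385,190) in the scene crop, the squares at about (250,425). The brownie cups and jar haven't been moved.

```bash
python3 -c "
from workcell import *
print(hand_in())"
```

```text
the job is handed in; nothing more can be done
None
```

The job is handed in: all five cutters are nested in their tins, smallest first, bars up and flat in the final pictures, with the brownie cups and jar left where they were and about 44 s of the 141 s used.

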